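# Unclip the marked part from the laser station's rail and lock the lift table

## Task

The box-shaped copper housing on the lift table has been laser marked: pull its carrier straight up off the rail against the sprung catches and set it down gently, upright on its feet, in the tray's empty lane. Also lock the lift table by turning its black knob until the pointer lines up with the raised index block on the dial. Leave the round housing's carrier clipped on the rail and the carrier already in the tray where they are.

Things in the scene. Friction and masses are not known exactly. Their poses are not given: they have to be found in the camera images.
- stage: fixed aluminium scissor lift table, about 235 x 270 x 90 mm (x, y, z); origin at its underside, level with the work surface; its deck is 90 mm up. A rail along its y axis carries two carriers, centred at y = -61 and +61 mm (which is where varies). The lock knob stands on a pedestal on its low-x side, at x = -105 mm, y = 0
- box_carrier: the part to take off: aluminium saddle 110 mm long (its y), 40 mm wide (its x; 52 over the beads along its feet), 34 mm high, straddling the rail along the stage's y; on it a box-shaped copper housing 96 mm long (y), 34 wide (x), 40 high with two dark sockets on top. 74 mm high over all, 0.24 to 0.39 kg. Origin between its feet, at their underside; z up
- box_grip (a point): grasp point in the copper housing of box_carrier, 58 mm above its feet, 16 mm below its top; fingers close across the 34 mm width (its x). Sprung rollers over the foot beads hold the carrier down: pulling up takes some 10 N besides the weight, most at 2 to 3 mm of lift; past 8 mm it is free; lifted 30 mm it clears rail and stops
- round_carrier: another carrier on the rail: same saddle, with an upright round copper housing 38 mm in diameter, 76 mm high over all. Origin between its feet at their underside. It stays clipped on the rail
- tray: fixed grey plastic tray 240 mm (its x) x 196 mm (its y), walls 30 mm high and 5 mm thick, floor 5 mm thick, divided into two lanes along x by a wall 23 mm high at its middle; origin at the underside's centre
- empty_lane (a point): centre of the floor of the tray's empty lane (5 mm above the work surface); the lane runs along the tray's x axis, 230 mm long and 90 mm wide inside. The carrier fits with its length along the lane, either way round
- tray_carrier: a finished carrier with box-shaped copper housing, of the same shape as box_carrier, already standing in the tray's other lane. Origin between its feet; it stays there
- lock (a joint): angle of the lock knob, rad, from 0 to 2.4; it grows as the knob turns clockwise seen from above. At 1.6 the pointer meets the index block. It starts short of that (0.3 to 0.9), turns stiffly (0.06 N m) and stays where it is left
- lock_grip (a point): on the knob's axis, at the height to grip: middle of the black bar grip on top of the knob, 52 mm long, 16 mm wide, standing up 34 mm from a disc 60 mm in diameter. This point is 10 mm below the bar's top, 24 mm above the disc, 125 mm above the work surface. The frame's x axis runs along the bar to the pointer end
- lock_pointer (a point): tip of the knob's small pointer nose, at the end of the bar marked by a white line, 37 mm from the knob's axis
- index_mark (a point): centre of the raised black index block at the rim of the white dial, 44 mm from the knob's axis in the stage's +y direction
- rail_mid (a point): middle of the rail's foot, on the deck, 35 mm in +x from the stage's origin: steel rail 20 mm wide, 24 mm high, 252 mm long along the stage's y, with 28 mm high stop blocks in the middle and at both ends. Roller catches with dark housings, 24 mm high, stand on both sides of each carrier, out to 56 mm from the rail's centre line
Mind the look-alikes: they are no part of the job. Leave any turquoise or yellow look-alike of the box_carrier alone.

How it is judged:
On the way:
1. the box carrier is lifted off the rail, its feet more than 30 mm above the lift table's deck (z of box_carrier in the frame of stage above 0.12 m), for 0.1 s.
At the end, for the whole second after the job is handed in: The box carrier stands at rest on its feet in the tray's empty lane (within 75 mm of the lane's centre along it, 30 mm across, 6 mm in height; tilt under 0.1 rad); the lock joint reads 1.45 to 1.75; the round carrier has moved under 12 mm and the tray carrier under 20 mm (z of box_carrier in the frame of empty_lane between -0.006 and 0.006 m and y of box_carrier in the frame of empty_lane between -0.03 and 0.03 m and x of box_carrier in the frame of empty_lane between -0.075 and 0.075 m and angle between box_carrier's own z axis and vertical below 0.1 rad and linear speed of box_carrier below 0.02 m/s and value of joint lock between 1.45 and 1.75 rad and distance of round_carrier from where it was at the start of the episode below 0.012 m and distance of tray_carrier from where it was at the start of the episode below 0.02 m); the robot touches nothing.
It fails at once if the round carrier is pulled off the rail or shoved (moved more than 20 mm) (distance of round_carrier from where it was at the start of the episode above 0.02 m).
It fails at once if the carrier already in the tray is knocked (moved more than 30 mm) (distance of tray_carrier from where it was at the start of the episode above 0.03 m).
It fails at once if the box carrier is dropped or banged down into the lane (moving faster than 0.45 m/s with its feet less than 20 mm above the lane's floor, as after a drop of over 10 mm) (linear speed of box_carrier above 0.45 m/s and z of box_carrier in the frame of empty_lane below 0.02 m and horizontal distance between box_carrier and empty_lane below 0.09 m).
It also fails if it takes over 53 s, if anything falls off the work surface, if the arm or the gripper's body presses on something with over 40 N, if the wrist force passes 120 N, or if a joint passes its speed limit or range.

## Robot

A 6-joint arm with a two-finger parallel gripper is mounted at the origin on the work surface. World frame = base frame: x ahead of the robot, y to its left, z up, the work surface at z = 0. Lengths are in m, angles in rad, forces in N, time in s.
With the tool pointing down it reaches from about 0.275 to 0.725 m from the base axis. Payload 5.6 kg.
Tool frame: the origin (TCP) lies on the centre line of the jaws, within the pads' length; the fingertips stand 17 mm ahead of it and the grasp point (between the pads) lies 2 mm behind it (ctrl.tcp_to_tips is the distance from the TCP to the fingertips, in m); z points along the fingers, y is the line along which they close (so a half turn about z gives the same grasp; the last joint's range is limited). The gripper opens to 85 mm and grips with 20 to 120 N. Pads are 22 mm wide; open, the fingers measure 114 mm over their backs; the gripper's body (76 mm by 85 mm) begins 54 mm behind the grasp point. The pads swing forward as they close: fully open they stand 13 mm farther back than shut.
Start: joints at [1.42, 0.255, 0.108, 0, -1.424, -0.285], TCP at [0.232, 0.499, 0.248] pointing down, gripper open.
Joint ranges: [-2.95, 2.95], [-1.21, 1.97], [-1.09, 1.5], [-2.87, 1.71], [-2.94, -0.07], [-3.05, 3.05]. Speed limits (rad/s): [2.57, 2.57, 3.14, 3.14, 3.14, 3.14].

## Interface

Orientations are given as a unit quaternion [w, x, y, z].
In Python, from plant import ctrl, read_camera gives the robot as it stands.
- The arm moves only by the shell command python3 -m crank 'ROWS'. ROWS is text: rows parted by semicolons, each of 5 numbers parted by spaces: the shift along the tool's x, y, z in mm, then the turn about the tool's z in rad, then the finger opening in mm, from 0 to 85.4. A call has 1 to 5 rows; each row is the pose to reach, as a shift and turn from the pose commanded when the call began, along the tool's axes at that moment; what a row does not reach only later rows make up. A row lasts 1/10 s, in which the tool goes at most 50 mm and 8.59 degrees, less where a joint would pass 70% of its speed; a pose out of reach is approached as far as the arm can. A call with a gripper value outside its range is refused whole. The fingers move at their own pace and stop on an object; the grip force is fixed at half the most. Time passes only in rows, so rows that repeat a pose let the fingers close. It gives the time, the measured TCP pose, the force, the opening and the grip force at its end, in the units of the state.
- ctrl.sense(): the state, without advancing time (a new reading comes with each control period).
- read_camera(name): name is "scene" or "top" or "wrist"; returns a dict with "color" (400x640x3 uint8, red, green, blue), "fx", "fy", "cx", "cy" (pixels), "dist" ([k1, k2, p1, p2, k3] as OpenCV has them; the pictures are not rectified), "camera_from_world" (4x4, takes a point from world to camera coordinates). Camera axes: x right, y up, looking along -z (the intrinsics and any distortion apply to the point x, -y, -z); pixel columns grow to the right and rows downward; lengths in m; the calibration is good to about 2 mm. A picture is of the moment at which its call begins. There is no depth.
- ctrl.close_job(): hands the job in; it is judged then, once.
The state is a dict: "time_s": time; "q": joint angles; "qvel": joint speeds; "joint_efforts": joint torques, N m; "position": TCP position; "orientation": TCP orientation; "force": force on the tool from outside, world axes, zero at the start; "torque": the same for the moment, N m; "opening": opening from 0.0 (shut) to 1.0 (fully open); "finger_force": force on a finger pad.
Only numpy, scipy, OpenCV 4.12 (cv2) and the standard library are available. Lean on these libraries where they do the work, as an engineer would, in place of code of your own. Each camera call takes 0.05 s, during which the arm holds its last target. There are 200 camera calls.

## Working session

There is one attempt and no reset: what is moved stays moved. The work goes in short steps, Python scripts to look and compute and a shell command to move; the robot and the scene stay as the last step left them, time stands still between calls to the robot, and variables do not carry over. Pictures are saved under pics/ and viewed, at most 10 in all, crops included, and the job is handed in when it is done.

```bash
mkdir -p pics; ls; python3 - <<'E'
from plant import ctrl, read_camera
import cv2, pickle
for n in ("top","scene"):
    r=read_camera(n); pickle.dump(r,open(f"pics/{n}0.pkl","wb")); cv2.imwrite(f"pics/{n}0.png",cv2.resize(r["color"][:,:,::-1],(800,500),interpolation=cv2.INTER_CUBIC))
    print(n,r["fx"],r["dist"],r["camera_from_world"])
print(ctrl.sense())
E
```

```text
pics
top 409.45366485399745 [-0.08595509  0.          0.          0.          0.        ] [[ 5.03272489e-03 -9.99910113e-01  1.24272822e-02 -4.07879303e-04]
 [ 9.88968412e-01  6.81667912e-03  1.47969638e-01 -5.76070298e-01]
 [-1.48041050e-01  1.15454991e-02  9.88913823e-01 -9.31290597e-01]
 [ 0.00000000e+00  0.00000000e+00  0.00000000e+00  1.00000000e+00]]
scene 437.50371707222337 [-0.11333439  0.          0.          0.          0.        ] [[ 0.39166271  0.92006701  0.00877637 -0.23067661]
 [-0.67056713  0.27889601  0.68742763  0.29294275]
 [ 0.63003179 -0.27512492  0.72619985 -1.37964371]
 [ 0.          0.          0.          1.        ]]
{'time_s': 0.1, 'q': array([ 1.41961007e+00,  2.55708216e-01,  1.07152222e-01, -3.91945471e-04,
       -1.42389641e+00, -2.84630468e-01]), 'qvel': array([-5.71082406e-05, -1.37074627e-03,  4.54932901e-03,  3.13689808e-03,
       -4.74141675e-04, -5.91590914e-04]), 'joint_efforts': array([-1.74545276e-03, -3.87602949e+01,  2.38473111e+01,  5.37794083e+00,
       -3.81763253e-03,  9.25601569e-06]), 'position': array([0.23195468, 0.49825467, 0.2474873 ]), 'orientation': array([ 8.39122076e-04,  9.76345183e-01, -2.16216006e-01, -1.38199255e-04]), 'force': array([-0.23020835, -0.45943956,  0.66582682]), 'torque': array([-0.02667062, -0.00050516,  0.0367287 ]), 'finger_force': 0.0, 'opening': 0.9987709184004422}
```

View pics/top0.png

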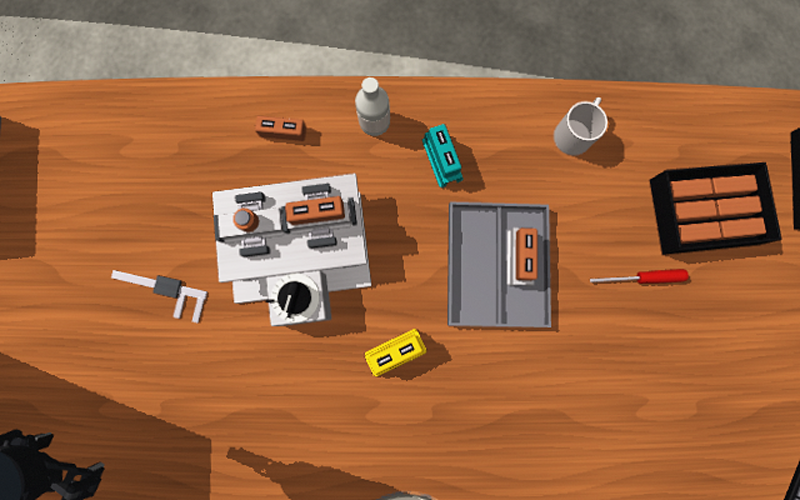

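View pics/scene0.png

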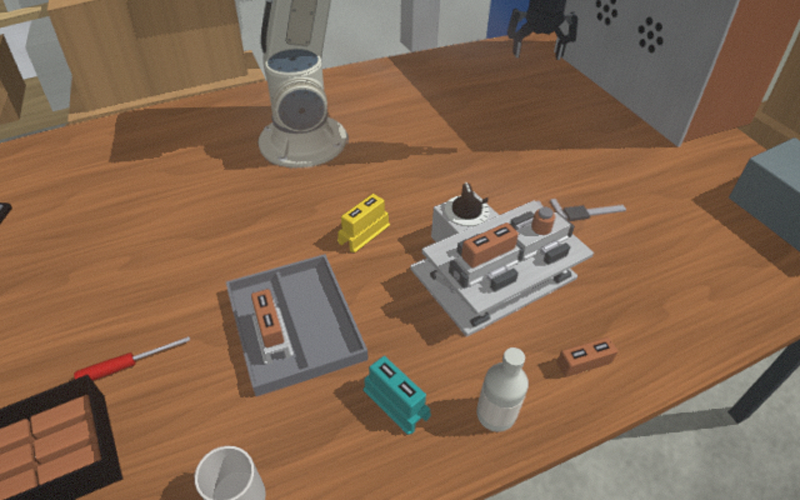

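```bash
cat > h.py <<'E'
import numpy as np, cv2, pickle
from scipy.spatial.transform import Rotation as R
def ray(r,uv,z):
    """world xyz of pixel uv (640x400) on plane z"""
    K=np.array([[r["fx"],0,r["cx"]],[0,r["fy"],r["cy"]],[0,0,1.]])
    p=cv2.undistortPoints(np.array([[uv]],float),K,np.array(r["dist"]))[0,0]
    T=np.array(r["camera_from_world"]); c=-T[:3,:3].T@T[:3,3]
    d=T[:3,:3].T@np.array([p[0],-p[1],-1]); return c+d*(z-c[2])/d[2]
def proj(r,X):
    K=np.array([[r["fx"],0,r["cx"]],[0,r["fy"],r["cy"]],[0,0,1.]])
    T=np.array(r["camera_from_world"]); c=T[:3,:3]@np.array(X)+T[:3,3]
    return cv2.projectPoints(np.array([[c[0],-c[1],-c[2]]]),np.zeros(3),np.zeros(3),K,np.array(r["dist"]))[0][0,0]
def go(target,yaw):
    """shift (mm, tool axes) and turn for TCP target, tool y axis at world angle yaw (mod pi)"""
    from plant import ctrl
    s=ctrl.sense(); q=s["orientation"]; m=R.from_quat([*q[1:],q[0]]).as_matrix()
    d=m.T@(np.array(target)-s["position"])*1000
    cur=np.arctan2(m[1,1],m[0,1]); t=-((yaw-cur+np.pi/2)%np.pi-np.pi/2)
    return np.round(d,1),round(t,3),s["position"].round(4),s["q"].round(2),m[:,2].round(3)
E
python3 - <<'E'
from h import *
r=pickle.load(open("pics/top0.pkl","rb")); c=r["color"][:,:,::-1]
cv=np.zeros((520,800,3),np.uint8)
cv[:,:560]=cv2.resize(c[135:265,165:305],None,fx=4,fy=4,interpolation=cv2.INTER_CUBIC)
cv[:288,560:]=cv2.resize(c[150:270,350:450],None,fx=2.4,fy=2.4,interpolation=cv2.INTER_CUBIC)
cv2.imwrite("pics/crop0.png",cv)
E
```

```text
(no output)
```

View pics/crop0.png

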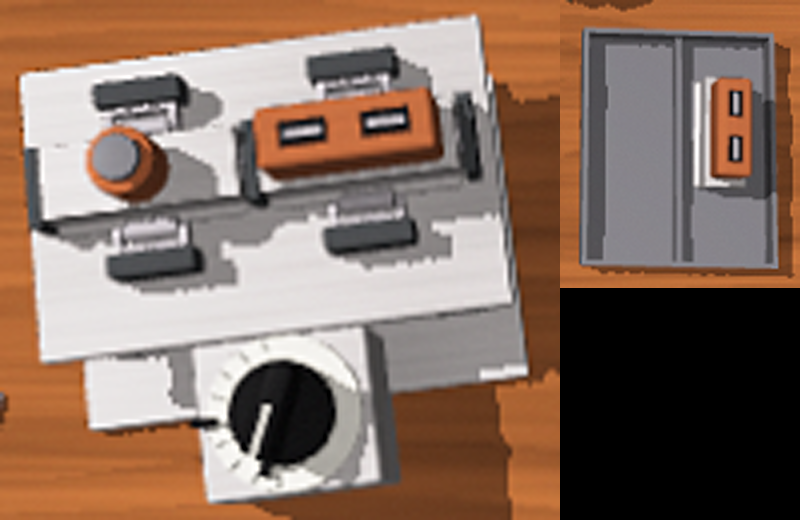

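```bash
python3 - <<'E'
from h import *
r=pickle.load(open("pics/top0.pkl","rb"))
f=lambda u,v,z: ray(r,(165+u/4-.4,135+v/4-.4),z)
g=lambda u,v,z: ray(r,(350+(u-560)/2.4-.3,150+v/2.4-.3),z)
D=[f(*p,.09) for p in((20,75),(478,15),(512,302),(42,360))]
for a in range(4): d=D[a]-D[(a+1)%4]; print("edge",np.linalg.norm(d).round(4),np.arctan2(d[1],d[0]).round(3))
s1,s2=f(302,131,.164),f(385,120,.164); d=s1-s2
print("box",(s1+s2)/2,np.arctan2(d[1],d[0]))
H=[f(*p,.164) for p in((252,107),(432,88),(440,151),(260,168))]; print("boxcorners",np.mean(H,0),H)
k=f(283,412,.101); i=f(203,424,.101); print("knob",k,"idx",i, np.linalg.norm(i-k),np.arctan2(*(i-k)[1::-1]))
a,b=f(267,405,.135),f(258,460,.135);print("line",np.arctan2(*(b-a)[1::-1]), np.linalg.norm(b-a),a,b)
T=[g(*p,.03) for p in((583,30),(774,34),(777,269),(581,264))]
print("tray",np.mean(T,0),T); print("divider",g(680,38,.023),g(679,262,.023))
E
```

```text
edge 0.2683 1.708
edge 0.1685 0.134
edge 0.2675 -1.44
edge 0.1669 -3.003
box [0.6231281  0.16067566 0.164     ] 1.7111239489473975
boxcorners [0.62158654 0.15935464 0.164     ] [array([0.63288333, 0.20956093, 0.164     ]), array([0.64367122, 0.11450262, 0.164     ]), array([0.60972409, 0.10943282, 0.164     ]), array([0.60006752, 0.20392217, 0.164     ])]
knob [0.47557938 0.20006296 0.101     ] idx [0.46852857 0.24430796 0.101     ] 0.044803281264401314 1.7288257472092035
line 3.0119399638090467 0.0293716052110579 [0.47756904 0.20176468 0.135     ] [0.44844396 0.20556213 0.135     ]
tray [ 0.54512121 -0.17818296  0.03      ] [array([ 0.66493858, -0.08186214,  0.03      ]), array([ 0.66284275, -0.278977  ,  0.03      ]), array([ 0.42389889, -0.2736789 ,  0.03      ]), array([ 0.42880461, -0.07821381,  0.03      ])]
divider [ 0.6591673  -0.18265563  0.023     ] [ 0.4309063  -0.17682608  0.023     ]
```

```bash
python3 - <<'E'
from h import *
print(go((.4756,.2001,.20),3.012-np.pi/2))
E
```

```text
(array([346.7, 167.3,  47.8]), np.float64(-0.306), array([0.232 , 0.4983, 0.2475]), array([ 1.42,  0.26,  0.11, -0.  , -1.42, -0.28]), array([-0.001, -0.002, -1.   ]))
```

```bash
python3 -m crank '50 25 5 -0.1 85; 100 49 10 -0.2 85; 149 72 15 -0.25 85; 195 95 20 -0.306 85; 230 111 20 -0.306 85' && python3 -m crank '40 19 0 0 85; 80 38 4 0 85; 117 56 8 0 85; 117 56 8 0 85; 117 56 8 0 85'; python3 - <<'E'
from h import *
from plant import read_camera
print(go((.4756,.2001,.20),3.012-np.pi/2))
r=read_camera("wrist"); pickle.dump(r,open("pics/w1.pkl","wb")); cv2.imwrite("pics/w1.png",cv2.resize(r["color"][:,:,::-1],(800,500)))
print(proj(r,(.4756,.2001,.135))*1.25)
E
```

```text
time_s: 0.6
position: [0.3902, 0.3037, 0.2277]
orientation: [0.0, 0.998, -0.064, -0.0]
force: [0.6, 1.0, 0.4]
opening: 0.991
finger_force: 0.0
time_s: 1.1
position: [0.4988, 0.2342, 0.2195]
orientation: [0.001, 0.998, -0.066, -0.001]
force: [-0.5, 0.5, 0.4]
opening: 0.993
finger_force: 0.0
(array([-18.5,  36.8,  19.6]), np.float64(-0.002), array([0.4988, 0.2342, 0.2195]), array([ 0.72,  0.27,  0.05, -0.  , -1.36,  0.72]), array([-0.002, -0.001, -1.   ]))
[464.61218845 295.34273342]
```

View pics/w1.png

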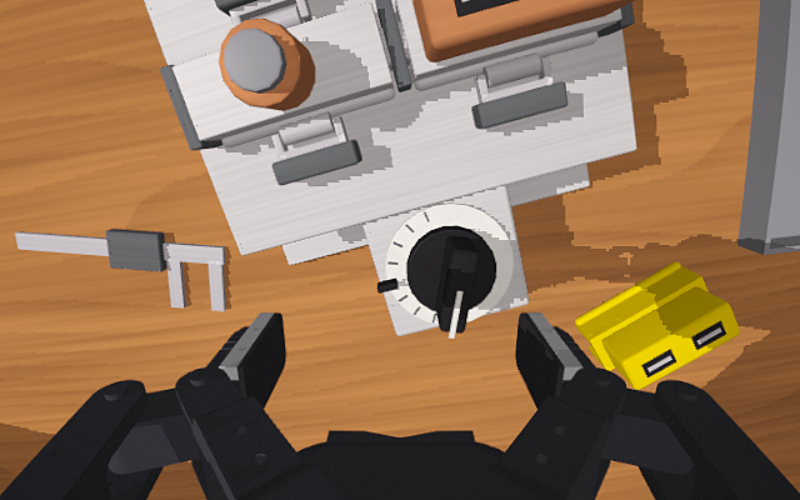

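```bash
python3 - <<'E'
from h import *
r=pickle.load(open("pics/w1.pkl","rb")); f=lambda u,v,z: ray(r,(u/1.25,v/1.25),z)
k=f(452,270,.101); i=f(388,286,.101); print("knob",k,"idx",i,np.linalg.norm(i-k),np.arctan2(*(i-k)[1::-1]))
a,b=f(460,292,.135),f(453,337,.135); print("line",a,b,np.arctan2(*(b-a)[1::-1]),np.arctan2(*(b-k)[1::-1]))
print("edge",np.diff([f(242,254,.09)[:2],f(636,150,.09)[:2]],axis=0))
yaw=2.995-np.pi/2
print(go((k[0],k[1],.125),yaw),go((.4756,.2001,.125),yaw))
E
```

```text
knob [0.47907947 0.20274574 0.101     ] idx [0.47348765 0.24550913 0.101     ] 0.043127444498537365 1.7008205874913045
line [0.4780066  0.20253612 0.135     ] [0.4499004  0.20911117 0.135     ] 2.911789192379189 2.926807077552888
edge [[ 0.03501268 -0.26369292]]
(array([-14.8,  34.3,  95. ]), np.float64(0.016), array([0.4983, 0.2348, 0.22  ]), array([ 0.72,  0.27,  0.05, -0.  , -1.36,  0.72]), array([-0.001, -0.   , -1.   ])) (array([-17.9,  37.3,  95. ]), np.float64(0.016), array([0.4983, 0.2348, 0.22  ]), array([ 0.72,  0.27,  0.05, -0.  , -1.36,  0.72]), array([-0.001, -0.   , -1.   ]))
```

```bash
python3 -m crank '-16 36 40 0.05 70; -16 36 75 0.05 60; -16 36 95 0.05 60; -16 36 95 0.05 60; -16 36 95 0.05 60' && python3 -m crank '0 0 0 0 0; 0 0 0 0 0; 0 0 0 0 0; 0 0 0 0 0; 0 0 0 0 0'; python3 - <<'E'
from h import *
print(go((.4775,.2015,.125),1.703-np.pi/2))
E
```

```text
time_s: 1.65
position: [0.4781, 0.2022, 0.1265]
orientation: [-0.0, 0.996, -0.089, 0.001]
force: [0.4, 1.2, 1.3]
opening: 0.702
finger_force: 0.0
time_s: 2.15
position: [0.4787, 0.2026, 0.1267]
orientation: [-0.001, 0.996, -0.09, 0.001]
force: [-2.1, 4.0, 5.8]
opening: 0.176
finger_force: 59.4
(array([-1. ,  1.3,  1.7]), np.float64(1.259), array([0.4787, 0.2026, 0.1267]), array([ 0.7 ,  0.27, -0.2 , -0.  , -1.11,  0.69]), array([ 0.002,  0.003, -1.   ]))
```

```bash
python3 -m crank '0 0 0 0.13 0; 0 0 0 0.26 0; 0 0 0 0.39 0; 0 0 0 0.52 0; 0 0 0 0.65 0' && python3 -m crank '0 0 0 0.13 0; 0 0 0 0.26 0; 0 0 0 0.39 0; 0 0 0 0.52 0; 0 0 0 0.61 0' && python3 -m crank '0 0 0 0 0; 0 0 0 0 0; 0 0 0 0 20;0 0 0 0 40;0 0 0 0 50' && python3 -m crank '0 0 -40 0 60; 0 0 -80 0 60; 0 0 -110 0 60; -40 0 -120 0 60; -40 0 -120 0 60' ; python3 - <<'E'
from h import *
from plant import read_camera
print(go((.6224,.159,.146+.03),.132))
for n in("wrist","top"):
    r=read_camera(n); pickle.dump(r,open(f"pics/{n}2.pkl","wb"))
    if n=="wrist": cv2.imwrite("pics/w2.png",cv2.resize(r["color"][:,:,::-1],(800,500)))
E
```

```text
time_s: 2.65
position: [0.4781, 0.2016, 0.1267]
orientation: [-0.0, 0.914, -0.405, 0.0]
force: [-3.9, 2.1, 8.8]
opening: 0.178
finger_force: 59.6
time_s: 3.15
position: [0.477, 0.2011, 0.1266]
orientation: [0.001, 0.75, -0.661, -0.0]
force: [-8.8, 0.4, 12.8]
opening: 0.172
finger_force: 60.1
time_s: 3.65
position: [0.4781, 0.2011, 0.1252]
orientation: [0.0, 0.752, -0.659, 0.0]
force: [0.3, -1.2, -0.4]
opening: 0.562
finger_force: 0.0
time_s: 4.15
position: [0.4734, 0.244, 0.2471]
orientation: [-0.002, 0.752, -0.659, 0.0]
force: [0.1, -0.4, -1.3]
opening: 0.702
finger_force: 0.0
(array([ 104.1, -136.2,   71.3]), np.float64(0.001), array([0.4734, 0.244 , 0.2471]), array([ 0.77,  0.22,  0.06, -0.  , -1.41, -0.64]), array([ 0.003,  0.003, -1.   ]))
```

View pics/w2.png

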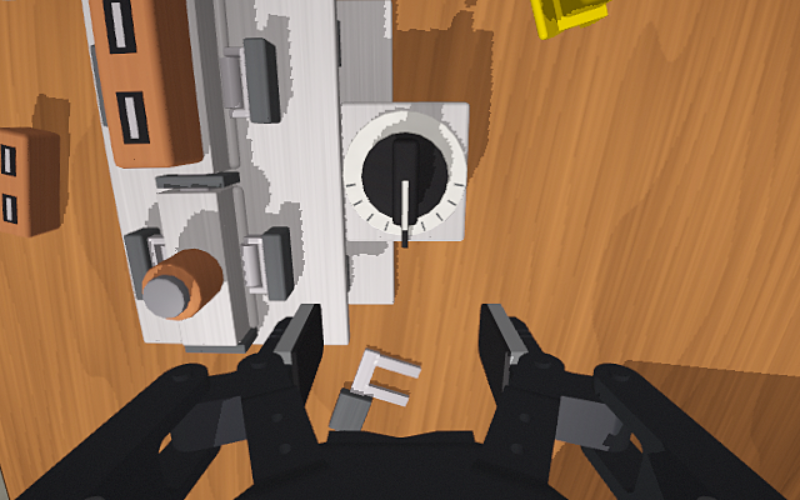

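The pointer (405,230) lines up with the index block (405,242): the knob is done. Now hover over the box.

```bash
python3 -m crank '26 -34 0 0 60; 52 -68 0 0 60; 78 -102 0 0 60; 102 -136 0 0 60; 102 -136 0 0 60' && python3 -m crank '0 0 0 0 60; 0 0 15 0 60; 0 0 30 0 60;0 0 30 0 60'; python3 - <<'E'
from h import *
from plant import read_camera
r=pickle.load(open("pics/wrist2.pkl","rb")); a,b=[ray(r,(u/1.25,v/1.25),.164) for u,v in((121,25),(132,118))]; d=b-a
print("box w2",(a+b)/2,np.arctan2(d[1],d[0]))
print(go((.6224,.159,.146),.132))
r=read_camera("wrist"); pickle.dump(r,open("pics/w3.pkl","wb")); cv2.imwrite("pics/w3.png",cv2.resize(r["color"][:,:,::-1],(800,500)))
E
```

```text
time_s: 4.75
position: [0.6236, 0.1538, 0.2421]
orientation: [0.002, 0.75, -0.661, -0.0]
force: [0.5, 0.1, -0.0]
opening: 0.702
finger_force: 0.0
time_s: 5.15
position: [0.619, 0.1577, 0.2134]
orientation: [0.002, 0.752, -0.659, -0.001]
force: [-0.3, 0.4, -0.6]
opening: 0.703
finger_force: 0.0
box w2 [0.62322349 0.16195285 0.164     ] 1.676374899051463
(array([-0.9, -3.9, 67.4]), np.float64(-0.0), array([0.619 , 0.1577, 0.2134]), array([ 0.49,  0.45,  0.3 , -0.  , -1.43, -0.36]), array([-0.004, -0.001, -1.   ]))
```

View pics/w3.png

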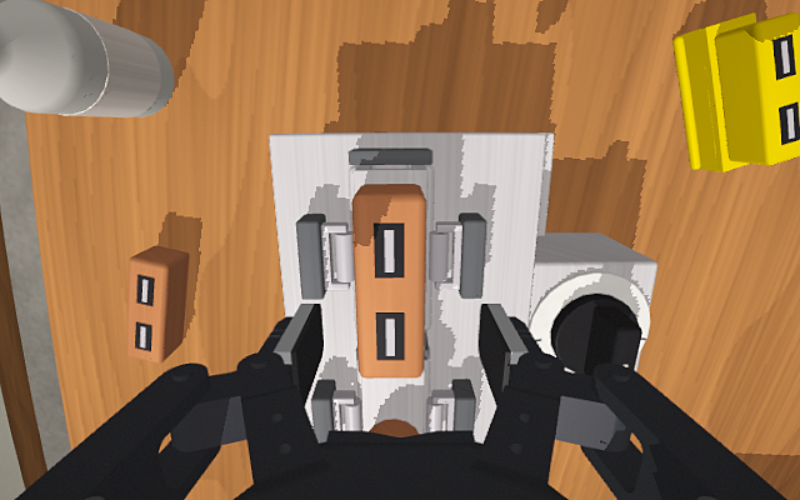

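```bash
python3 - <<'E'
from h import *
r=pickle.load(open("pics/w3.pkl","rb")); a,b=[ray(r,(u/1.25,v/1.25),.164) for u,v in((389,250),(390.5,336))]; d=b-a
m=(a+b)/2; print(m,np.arctan2(d[1],d[0]))
print(go((m[0],m[1],.146),.132))
E
```

```text
[0.62356184 0.16142553 0.164     ] 1.711735964046224
(array([-3.2, -4.4, 68.9]), np.float64(-0.0), array([0.6197, 0.1577, 0.2149]), array([ 0.49,  0.45,  0.3 , -0.  , -1.43, -0.36]), array([-0.002, -0.001, -1.   ]))
```

```bash
python3 -m crank '-3 -4 25 0 60; -3 -4 50 0 60; -3 -4 68 0 60; -3 -4 68 0 60; -3 -4 68 0 60' && python3 -m crank '0 0 0 0 0; 0 0 0 0 0; 0 0 0 0 0; 0 0 0 0 0; 0 0 0 0 0'
```

```text
time_s: 5.7
position: [0.6249, 0.1614, 0.1491]
orientation: [-0.001, 0.752, -0.659, 0.001]
force: [0.5, 0.7, 0.7]
opening: 0.7
finger_force: 0.0
time_s: 6.2
position: [0.625, 0.1614, 0.1494]
orientation: [-0.001, 0.752, -0.659, 0.001]
force: [-1.6, 0.7, 6.9]
opening: 0.389
finger_force: 60.9
```

Gripped. Pull straight up gently, then check.

```bash
python3 -m crank '0 0 -3 0 0; 0 0 -6 0 0; 0 0 -9 0 0; 0 0 -12 0 0; 0 0 -16 0 0' && python3 -m crank '0 0 -12 0 0; 0 0 -26 0 0; 0 0 -40 0 0; 0 0 -54 0 0; 0 0 -60 0 0' && python3 -m crank '0 0 0 0 0; 0 0 0 0 0' ; python3 - <<'E'
from h import *
from plant import read_camera
print(go((.546,-.130,.22),-.02+np.pi/2))
r=read_camera("scene"); pickle.dump(r,open("pics/s4.pkl","wb")); cv2.imwrite("pics/s4.png",cv2.resize(r["color"][80:330,150:550,::-1],None,fx=2,fy=2,interpolation=cv2.INTER_CUBIC))
E
```

```text
time_s: 6.7
position: [0.6247, 0.1613, 0.165]
orientation: [-0.0, 0.752, -0.659, 0.0]
force: [-3.8, -0.1, 0.4]
opening: 0.389
finger_force: 62.0
time_s: 7.2
position: [0.6254, 0.161, 0.2266]
orientation: [-0.002, 0.752, -0.659, 0.001]
force: [0.6, 0.6, -2.1]
opening: 0.389
finger_force: 61.9
time_s: 7.4
position: [0.6243, 0.1611, 0.2232]
orientation: [0.0, 0.752, -0.659, -0.0]
force: [0.6, 1.1, -3.5]
opening: 0.393
finger_force: 61.9
(array([278.4, 115.6,   3.3]), np.float64(-1.42), array([0.6243, 0.1611, 0.2232]), array([ 0.49,  0.45,  0.33, -0.  , -1.45, -0.36]), array([-0.,  0., -1.]))
```

View pics/s4.png

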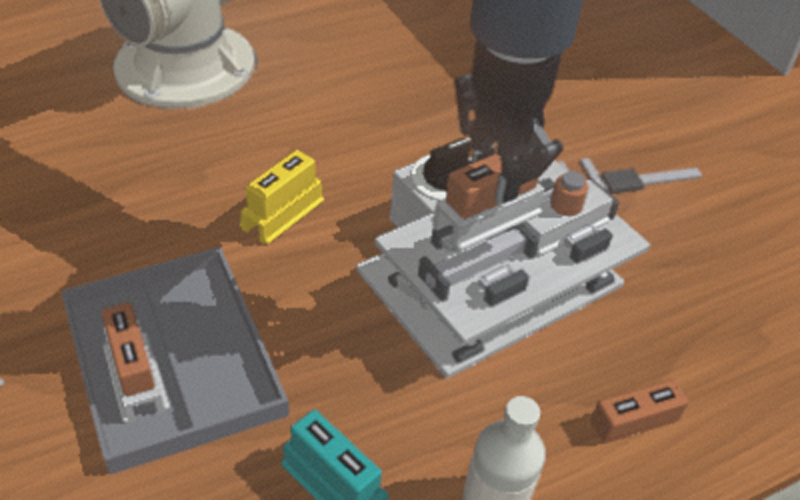

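```bash
python3 -m crank '25 10 0 -0.1 0; 55 23 0 -0.22 0; 85 35 0 -0.34 0; 115 48 0 -0.46 0; 140 58 0 -0.58 0' && python3 -m crank '0 0 0 0 0'; python3 - <<'E'
from h import *
print(go((.546,-.130,.22),-.02+np.pi/2))
E
```

```text
time_s: 7.95
position: [0.5843, 0.0132, 0.2228]
orientation: [0.001, 0.91, -0.415, -0.001]
force: [-0.3, -0.8, -1.9]
opening: 0.388
finger_force: 61.8
time_s: 8.05
position: [0.5842, 0.0118, 0.2233]
orientation: [0.001, 0.909, -0.417, -0.0]
force: [-0.3, 0.3, -2.6]
opening: 0.388
finger_force: 61.7
(array([ 82.6, 121.4,   3.5]), np.float64(-0.84), array([0.5842, 0.0118, 0.2233]), array([ 0.29,  0.33,  0.15,  0.  , -1.39,  0.42]), array([-0.001, -0.001, -1.   ]))
```

```bash
python3 -m crank '15 22 0 -0.13 0; 30 45 0 -0.26 0; 47 70 0 -0.39 0; 65 96 0 -0.52 0; 83 121 0 -0.65 0' && python3 -m crank '0 0 0 -0.1 0; 0 0 0 -0.19 0; 0 0 0 -0.19 0; 0 0 0 -0.19 0'; python3 - <<'E'
from h import *
from plant import read_camera
print(go((.546,-.130,.22),-.02+np.pi/2))
r=read_camera("top"); pickle.dump(r,open("pics/t5.pkl","wb")); w=read_camera("wrist")
c=np.hstack([cv2.resize(r["color"][130:290,340:470],(390,480)),cv2.resize(w["color"],(410,256))[:,:,:].copy() if 0 else cv2.copyMakeBorder(cv2.resize(w["color"],(410,256)),0,224,0,0,cv2.BORDER_CONSTANT)])
cv2.imwrite("pics/t5.png",c[:,:,::-1])
E
```

```text
time_s: 8.55
position: [0.5473, -0.1277, 0.2229]
orientation: [-0.0, 0.995, -0.102, -0.001]
force: [0.5, 0.1, -3.2]
opening: 0.388
finger_force: 61.8
time_s: 8.95
position: [0.5478, -0.1267, 0.223]
orientation: [-0.0, 1.0, -0.011, -0.0]
force: [-0.8, 0.3, -2.4]
opening: 0.385
finger_force: 61.7
(array([-1.7,  3.3,  3. ]), np.float64(-0.002), array([ 0.5478, -0.1267,  0.223 ]), array([ 0.05,  0.29,  0.09, -0.  , -1.37,  1.5 ]), array([-0.001,  0.   , -1.   ]))
```

View pics/t5.png

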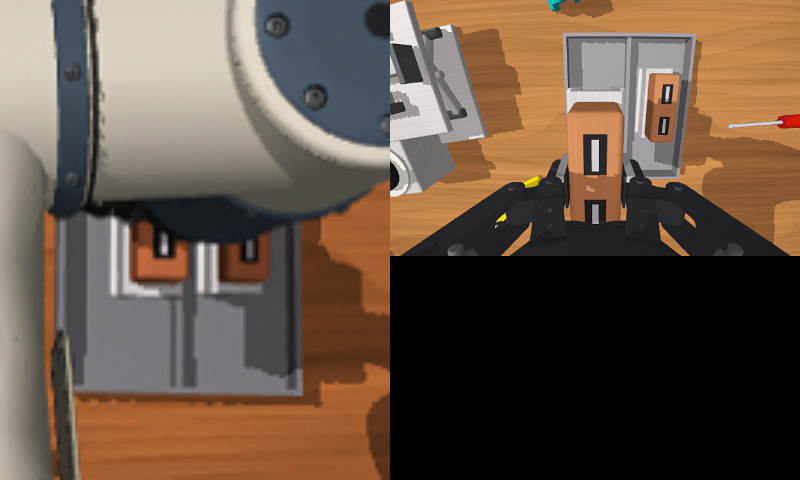

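```bash
python3 -m crank '-1 3 30 0 0; -1 3 65 0 0; -1 3 100 0 0; -1 3 125 0 0; -1 3 140 0 0' && python3 -m crank '0 0 4 0 0; 0 0 8 0 0; 0 0 12 0 0; 0 0 14 0 0; 0 0 14 0 0'
```

```text
time_s: 9.55
position: [0.5455, -0.1296, 0.081]
orientation: [-0.0, 1.0, -0.011, -0.002]
force: [0.0, 0.2, -3.3]
opening: 0.391
finger_force: 61.8
time_s: 10.05
position: [0.5469, -0.13, 0.0698]
orientation: [-0.0, 1.0, -0.01, 0.0]
force: [-0.2, 1.3, -2.4]
opening: 0.396
finger_force: 61.8
```

```bash
python3 -m crank '0 0 1 0 0; 0 0 2 0 0; 0 0 3 0 0; 0 0 3 0 0' && python3 -m crank '0 0 1 0 0; 0 0 2 0 0; 0 0 2 0 0'
```

```text
time_s: 10.45
position: [0.5466, -0.13, 0.0664]
orientation: [-0.0, 1.0, -0.01, -0.0]
force: [0.5, 0.6, -3.0]
opening: 0.388
finger_force: 61.8
time_s: 10.75
position: [0.5468, -0.1301, 0.0645]
orientation: [0.0, 1.0, -0.01, 0.0]
force: [0.1, -0.8, -1.5]
opening: 0.387
finger_force: 61.8
```

```bash
python3 -m crank '0 0 1 0 0; 0 0 1 0 0; 0 0 2 0 0; 0 0 2 0 0'
```

```text
time_s: 11.15
position: [0.5469, -0.1302, 0.0644]
orientation: [0.0, 1.0, -0.01, 0.001]
force: [-5.7, 2.1, 11.1]
opening: 0.39
finger_force: 63.4
```

Contact on the lane floor (11 N upwards). Release and rise.

```bash
python3 -m crank '0 0 -1 0 0; 0 0 -1 0 45; 0 0 -1 0 60; 0 0 -1 0 60; 0 0 -1 0 60' && python3 -m crank '0 0 -20 0 60; 0 0 -60 0 60; 0 0 -105 0 60; 0 0 -145 0 60; 0 0 -150 0 60' && python3 -m crank '-50 0 0 0 60; -100 0 0 0 60; -150 0 0 0 60; -200 0 0 0 60; -200 0 0 0 60'; python3 - <<'E'
from h import *
from plant import read_camera
r=read_camera("top"); s=read_camera("scene"); pickle.dump(r,open("pics/t6.pkl","wb"))
c=np.hstack([cv2.resize(r["color"][130:290,160:460],(450,240)),cv2.resize(s["color"][80:330,150:550],(350,240))])
c=np.vstack([cv2.resize(s["color"][80:330,150:550],(800,340))[:, :],cv2.resize(r["color"][130:280,160:460],(800,260))[:, :]]) if 0 else c
cv2.imwrite("pics/t6.png",np.vstack([c,cv2.resize(s["color"][130:310,150:550],(800,360))])[:,:,::-1])
E
```

```text
time_s: 11.65
position: [0.5468, -0.1301, 0.0633]
orientation: [0.0, 1.0, -0.01, -0.0]
force: [0.4, 0.4, 0.9]
opening: 0.703
finger_force: 0.0
time_s: 12.15
position: [0.5494, -0.1307, 0.2196]
orientation: [0.001, 1.0, -0.01, 0.005]
force: [1.1, 0.4, 0.8]
opening: 0.705
finger_force: 0.0
time_s: 12.65
position: [0.3414, -0.1261, 0.2132]
orientation: [-0.001, 1.0, -0.01, -0.0]
force: [2.1, 1.4, 0.8]
opening: 0.704
finger_force: 0.0
```

View pics/t6.png

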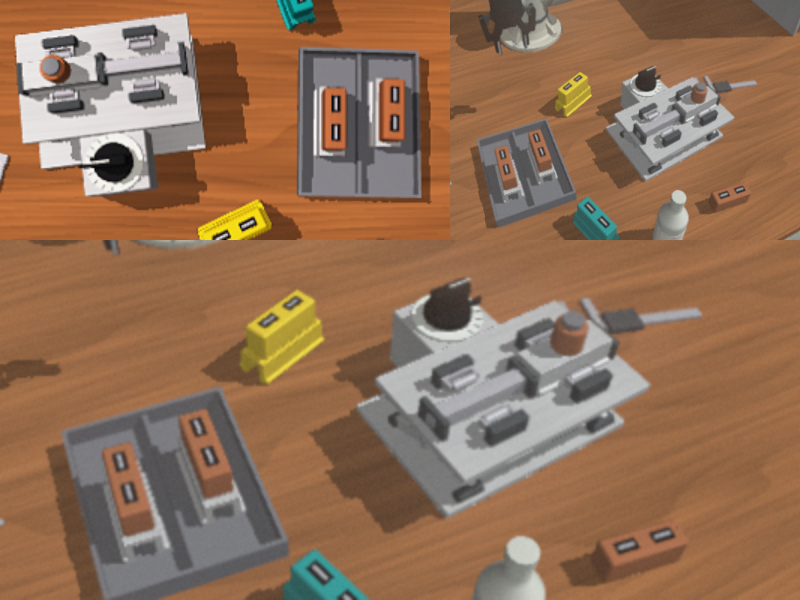

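The picture shows the carrier standing upright in the empty lane (334,118), the other tray carrier undisturbed (391,112), the round carrier still clipped (53,68), and the pointer at the index (83,161).

```bash
python3 -c "
from plant import ctrl
print(ctrl.close_job())"
```

```text
the job is handed in; nothing more can be done
None
```

The box carrier stands upright in the tray's empty lane and the lock pointer lines up with the index block. In the last pictures the round carrier and the other tray carrier look unmoved. The job was handed in at about 13 s; no verdict came back.

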